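# Hang the carrom tin on the side hook

### The job

Clear the board for play: pick up the green tin by its wooden grip and hang it on the blue twin hook of the stand, bringing its crossbar in sideways through the hook's open mouth, under the upper lip, and letting it drop fully home into the throat at the back, then let go. Mind that the tin hangs lower than the hook: come to it from the mouth side. Work gently: never push hard on the springy hook (keep well under 14 N), never let the tin fall onto it or tip over, and leave the other things on the board where they are.

Things in the scene. Friction and masses are not known exactly. Their poses are not given: they have to be found in the camera images.
- tin: Loose round tin, green with brass lid, holding carrom men, 0.2 to 0.42 kg, 72 mm across, 42 mm high, with a rigid upright handle. Origin: centre of its underside, z up. A flat steel upright (8 mm in x, 16 mm in y) rises from the lid through the crossbar to the wooden grip, whose top is 196 mm above the underside. Looks the same turned half round.
- tin_bar (a point): Middle of the tin's steel crossbar, a round rod 8 mm thick and 70 mm long lying along the tin's y axis, 108 mm above the underside. The bar is what hangs in the hook.
- tin_grip (a point): Middle of the wooden grip at the top of the handle, 177 mm above the tin's underside: 14 mm thick in the tin's x, 18 mm wide in y, 38 mm high (158 to 196 mm above the underside). Grasp it from above across the 14 mm.
- stand: Fixed steel stand with the blue hook. Origin: on the table straight below the middle of the hook's throat, z up; the mouth opens to its -x, so the bar goes in along +x. Base plate 12 mm high, x -50 to +115 mm, 110 mm wide. Hook: two equal upright plates 6 mm thick at y -19 and +19 mm (32 mm free between); the tin's upright passes between them, the bar rests across both.
- mouth_foot (a point): Point on the stand at x -47 mm, 12 mm above the table, below the hook's open ledge. The ledge is the flat top of the lower jaw, x -60 to -6 mm; only x -60 to -34 mm of it is open from above. HEIGHT NOT IN ANY POSE: the hook was clamped by hand, its ledge lies anywhere 151 to 179 mm above the table; feel or see it. The clamp does not slip.
- throat_foot (a point): Point 12 mm above the table below the throat (stand x 0): a notch x -6 to +6 mm, floor 12 mm below the ledge, back wall at +6 mm. Upper lip over ledge and throat from x -34 mm to the back: underside 13 mm, top 22 mm above the ledge. Plates reach 22 mm below the ledge. The hook is sprung: gives straight down about 1 mm per 6 N, not sideways.
- post_top (a point): Top centre of the stand's post, 16 mm thick, at stand x +85 mm, 173 mm above the table; the hook's black clamp sits around it and may stand up to 12 mm above it.
- pump_bottle: Empty clear pump dispenser bottle with white pump, 66 mm across, 188 mm high; bystander. Origin: centre of its underside.
- glass: Steel drinking glass, 72 mm across, 110 mm high; bystander. Origin: centre of its underside.
- coaster: Round bamboo coaster 94 mm across, 8 mm thick; bystander. Origin: centre of its underside.
- striker: Black acrylic striker disc 41 mm across, 9 mm thick; bystander. Origin: centre of its underside.
- queen: Red carrom disc 31 mm across, 9 mm thick; bystander. Origin: centre of its underside.
- white_man: White carrom disc 31 mm across, 9 mm thick; bystander. Origin: centre of its underside.
- dark_man: Dark wooden carrom disc 31 mm across, 9 mm thick; bystander. Origin: centre of its underside.

How it is judged:
By the outcome, as a careful person would: the job done as asked, in the order asked, and still so for the second after the job is handed in, with the robot touching nothing.
It also fails if it takes over 61 s, if anything falls off the work surface, if the arm or the gripper's body presses on something with over 40 N, if the wrist force passes 120 N, or if a joint passes its speed limit or range.

### The arm

A 6-joint arm with a two-finger parallel gripper is mounted at the origin on the work surface. World frame = base frame: x ahead of the robot, y to its left, z up, the work surface at z = 0. Lengths are in m, angles in rad, forces in N, time in s.
With the tool pointing down it reaches from about 0.35 to 0.925 m from the base axis. Payload 6.4 kg.
Tool frame: the origin (TCP) lies midway between the tips of the shut fingers; the grasp point (between the pads) lies manip.pinch_z behind it (manip.pinch_z is the distance from the TCP to the grasp point, in m); z points along the fingers, y is the line along which they close (so a half turn about z gives the same grasp; the last joint's range is limited). The gripper opens to 94 mm and grips with 3 to 60 N. Pads are 16 mm wide; open, the fingers measure 119 mm over their backs; the gripper's body (75 mm by 177 mm) begins 78 mm behind the grasp point.
Start: joints at [-1.328, 0.245, 1.558, -0, 1.339, -0.174], TCP at [0.263, -0.594, 0.166] pointing down, gripper open.
Joint ranges: [-3.13, 3.13], [-1.02, 2.26], [0.13, 2.54], [-0.95, 4.09], [0.21, 2.88], [-2.74, 2.74]. Speed limits (rad/s): [2.57, 2.57, 3.14, 3.14, 3.14, 3.14].

### API

Orientations are given as a unit quaternion [w, x, y, z].
In Python, from rig import sensors, snapshot, close_job, manip gives the robot as it stands.
- The arm moves only by the tool jog_arm, never from a script. Its argument "series" is a list of rows, each a list of 6 numbers: the shift along the tool's x, y, z in mm, then the turn, a rotation vector about the tool's x, y, z in degrees. A call has exactly 5 rows; each row is the pose to reach, as a shift and turn from the pose commanded when the call began, along the tool's axes at that moment; what a row does not reach only later rows make up. A row lasts 1/10 s, in which the tool goes at most 50 mm and 8.59 degrees, less where a joint would pass 70% of its speed; a pose out of reach is approached as far as the arm can. A call with a gripper value outside its range is refused whole. "gripper" is the closure, from 0 (fully open) to 1 (shut), set as the call begins (left out, the last holds). The fingers move at their own pace and stop on an object; "newtons" is the grip in N (left out, the last holds). Time passes only in rows, so rows that repeat a pose let the fingers close, or fill a call up. It gives the time, the measured TCP pose, the force, the opening and the grip force at its end, in the units of the state.
- sensors.read_state(): the state, without advancing time (a new reading comes with each control period).
- snapshot(name): name is "scene" or "top"; returns a dict with "pixels" (480x640x3 uint8, red, green, blue), "fx", "fy", "cx", "cy" (pixels), "eye" and "rotation" of the camera in the world. Camera axes: x right, y down, z forward; pixel columns grow to the right and rows downward; lengths in m; the calibration is good to about 2 mm. A picture is of the moment at which its call begins. There is no depth.
- close_job(): hands the job in; it is judged then, once.
The state is a dict: "t": time; "joint_positions": joint angles; "dq": joint speeds; "joint_efforts": joint torques, N m; "tcp_pos": TCP position; "eef_rot": TCP orientation; "wrist_force": force on the tool from outside, world axes, zero at the start; "ft_torque": the same for the moment, N m; "finger_gap": finger opening in m; "gripper_force": force on a finger pad.
Only numpy, scipy, OpenCV 4.12 (cv2) and the standard library are available. Lean on these libraries where they do the work, as an engineer would, in place of code of your own. Each camera call takes 0.05 s, during which the arm holds its last target. There are 200 camera calls.

## Working session

There is one attempt and no reset: what is moved stays moved. The work goes in short steps, Python scripts to look and compute and a tool call to move; the robot and the scene stay as the last step left them, time stands still between calls to the robot, and variables do not carry over. Pictures are saved under pics/ and viewed, at most 10 in all, crops included, and the job is handed in when it is done.

Besides the shell and the picture viewer there is one more tool, called after "Request:" as name([rows], argument=value, ...), one row to a line, values as JSON. jog_arm: Moves the arm, as the interface text tells. Its arguments: {"type":"object","properties":{"series":{"type":"array","items":{"type":"array","items":{"type":"number"}}},"gripper":{"type":"number"},"newtons":{"type":"number"}},"required":["series"]}

```bash
mkdir -p pics
cat > h.py <<'E'
import numpy as np, cv2
from rig import sensors, snapshot, close_job, manip
def save(n,f):
    s=snapshot(n); cv2.imwrite('pics/'+f,s['pixels'][:,:,::-1]); return s
def ray(s,u,v):
    d=np.array([(u-s['cx'])/s['fx'],(v-s['cy'])/s['fy'],1.]); return np.array(s['eye']),np.array(s['rotation'])@d
def plane(s,u,v,z):
    e,d=ray(s,u,v); return e+d*(z-e[2])/d[2]
def proj(s,p):
    q=np.array(s['rotation']).T@(np.array(p)-np.array(s['eye'])); return s['fx']*q[0]/q[2]+s['cx'],s['fy']*q[1]/q[2]+s['cy']
E
python3 - <<'E'
from h import *
import pickle
for n in('scene','top'):
    s=save(n,n+'0.png'); pickle.dump(s,open(n+'0.pkl','wb'))
    print(n,s['fx'],s['eye'],np.round(s['rotation'],3).tolist())
st=sensors.read_state();print(st);print(manip)
E
```

```text
scene 448.91134060710596 [ 1.08457953 -0.33815434  0.66209113] [-0.365, 0.794, 0.446, -0.192]
top 487.3570342537768 [ 0.42923681 -0.00698885  1.04056771] [-0.059, 0.709, -0.699, 0.066]
{'t': 0.1, 'joint_positions': array([-1.32814052e+00,  2.45700301e-01,  1.55885809e+00, -6.32085036e-06,
        1.33873103e+00, -1.74118537e-01]), 'dq': array([ 0.00124027, -0.00264433, -0.00381721,  0.00028602,  0.00048554,
       -0.00027061]), 'joint_efforts': array([ 1.58662006e-04, -4.16918135e+01, -3.15525484e+01,  6.86479546e-02,
        3.10086028e-02, -4.78541801e-05]), 'tcp_pos': array([ 0.26297462, -0.59377149,  0.16530201]), 'eef_rot': array([-8.47781184e-04,  9.78365350e-01,  2.06882871e-01, -3.21405745e-05]), 'wrist_force': array([ 1.23157431,  0.38122318, -0.38161013]), 'ft_torque': array([ 0.00663979,  0.00502343, -0.01118196]), 'gripper_force': 0.0, 'finger_gap': 0.09404568741989783}
<Robot object at 0x7fde3c518050>
```

View pics/scene0.png

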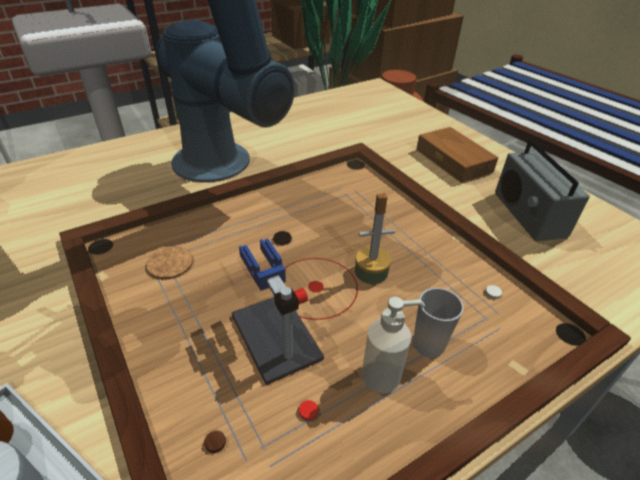

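View pics/top0.png

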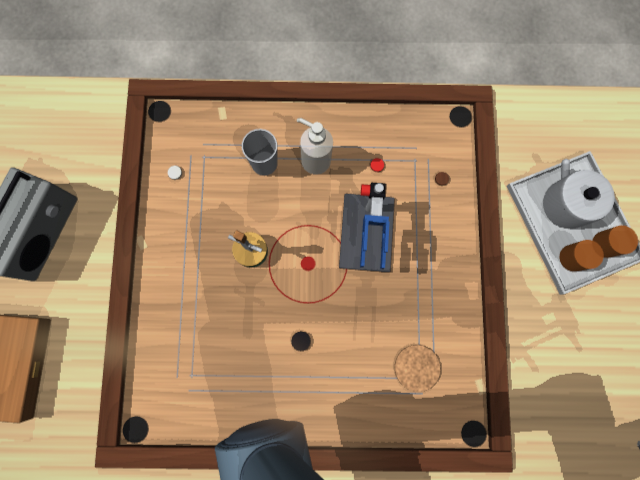

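The scene view shows the tin at about (373,262) with its grip at (380,205), and the hook at (262,262) with its mouth toward the robot. In the top view the tin is at (250,248), and the stand base is at (367,232) with the hook's mouth pointing down, toward −x. Next I'll enlarge crops of the tin and the hook.

Run:
```python
from h import *
a=cv2.imread('pics/top0.png');b=cv2.imread('pics/scene0.png')
f=lambda im,x,y,w,h:cv2.resize(im[y:y+h,x:x+w],(400,300),interpolation=cv2.INTER_CUBIC)
cv2.imwrite('pics/c1.png',np.vstack([np.hstack([f(a,210,210,80,60),f(a,320,175,140,105)]),np.hstack([f(b,320,190,120,90),f(b,220,220,120,90)])]))
```

```text
(no output)
```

View pics/c1.png

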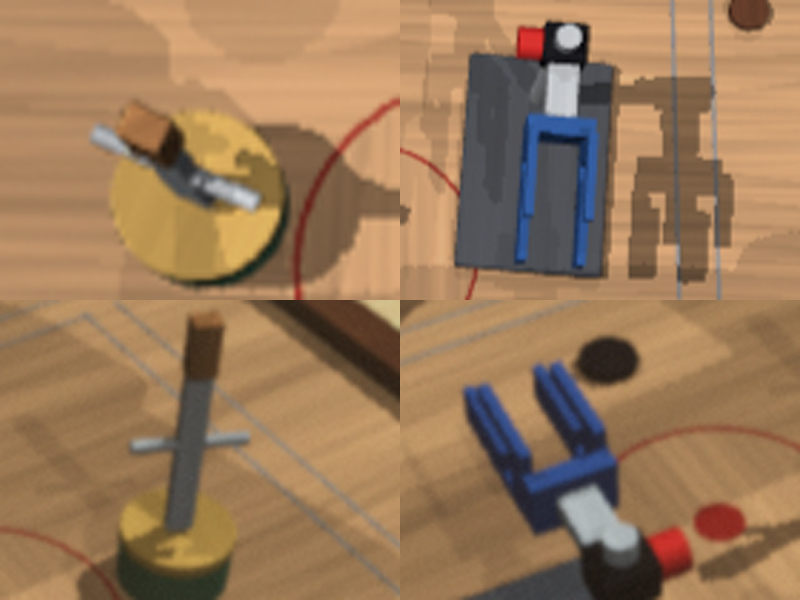

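Crop readings:
- **Bar ends, top view:** (228.4,236.6) and (262,250).
- **Bar ends, scene view:** (359.9,233.5) and (394.4,231.1).
- **Base plate:** the corners are clear in the top view.
- **Jaw tips, scene crop:** about (475,392) and (545,370).

```bash
cat > m.py <<'E'
from h import *
import pickle
T=pickle.load(open('top0.pkl','rb'));S=pickle.load(open('scene0.pkl','rb'))
def tri(*obs):
    A=np.zeros((3,3));b=np.zeros(3)
    for s,u,v in obs:
        e,d=ray(s,u,v);d=d/np.linalg.norm(d);P=np.eye(3)-np.outer(d,d);A+=P;b+=P@e
    return np.linalg.solve(A,b)
c2=lambda x,y:((x-400)/2.857+320,y/2.857+175)
s4=lambda x,y:((x-400)/3.3333+220,(y-300)/3.3333+220)
s3=lambda x,y:(x/3.3333+320,(y-300)/3.3333+190)
E
python3 - <<'E'
from m import *
np.set_printoptions(precision=4,suppress=True)
p=plane(T,228.4,236.6,.108);q=plane(T,262,250,.108)
print('bar',p,q,(p+q)/2,np.degrees(np.arctan2(*(p-q)[1::-1])))
p=tri((T,228.4,236.6),(S,*s3(133,445)));q=tri((T,262,250),(S,*s3(248,437)));print(p,q,(p+q)/2)
p=plane(S,*s3(133,445),.108);q=plane(S,*s3(248,437),.108);print('scene bar',p,q,(p+q)/2)
print('griptop',plane(T,210+145/5,210+121/5,.196),plane(S,*s3(206,320),.196))
print('lid',plane(T,250,248.4,.042))
# base plate
C=np.array([plane(T,*c2(*c),.012) for c in[(470,55),(614,66),(603,277),(456,265)]])
print(C,np.linalg.norm(C-np.roll(C,1,0),axis=1))
ax=(C[0]+C[1]-C[2]-C[3])/2;ay=(C[0]-C[1]+C[3]-C[2])/2
print('yaw',np.degrees([np.arctan2(ax[1],ax[0]),np.arctan2(-ay[0],ay[1])]),'ctr',C.mean(0))
yaw=np.mean([np.arctan2(ax[1],ax[0]),np.arctan2(-ay[0],ay[1])])
X=np.array([np.cos(yaw),np.sin(yaw),0]);Y=np.array([-X[1],X[0],0]);o=C.mean(0)-.0325*X;o[2]=0
print('origin',o,yaw)
pickle.dump((o,X,Y),open('stand.pkl','wb'))
# overlay predictions for ledge heights
out=[]
ims=[]
for nm,s,(x,y,w,h) in(('top0',T,(330,185,80,100)),('scene0',S,(230,225,100,125))):
    for L in(.155,.165,.175):
        k=5;im=cv2.imread(f'pics/{nm}.png')[y:y+h,x:x+w]
        im=cv2.resize(im,(266,300),interpolation=cv2.INTER_CUBIC);kx,ky=266/w,300/h
        for (sx,sz,col) in((-.060,L,(0,255,255)),(-.034,L+.022,(0,0,255))):
            for yy in(-.019,.019):
                for dy in(-.003,.003):
                    u,v=proj(s,o+sx*X+(yy+dy)*Y+[0,0,sz]);cv2.circle(im,(int((u-x+.5)*kx),int((v-y+.5)*ky)),2,col,-1)
        for z in(.173,):
            u,v=proj(s,o+.085*X+[0,0,z]);cv2.circle(im,(int((u-x+.5)*kx),int((v-y+.5)*ky)),3,(0,255,0),-1)
        ims.append(im)
cv2.imwrite('pics/c2.png',np.vstack([np.hstack(ims[:3]),np.hstack(ims[3:])]))
E
```

```text
Traceback (most recent call last):
  File "h.py", line 8, in plane
    e,d=ray(s,u,v); return e+d*(z-e[2])/d[2]
        ~~~^^^^^^^
  File "h.py", line 6, in ray
    d=np.array([(u-s['cx'])/s['fx'],(v-s['cy'])/s['fy'],1.]); return np.array(s['eye']),np.array(s['rotation'])@d
                                                                                        ~~~~~~~~~~~~~~~~~~~~~~~^~
ValueError: matmul: Input operand 1 has a mismatch in its core dimension 0, with gufunc signature (n?,k),(k,m?)->(n?,m?) (size 3 is different from 4)
```

The rotation is a quaternion, so I'll convert it. For the ledge height I'll cast rays instead of drawing an overlay.

```bash
sed -i "s/^import numpy as np, cv2/import numpy as np, cv2\nfrom scipy.spatial.transform import Rotation as Ro\ndef RM(s):\n    w,x,y,z=s['rotation'];return Ro.from_quat([x,y,z,w]).as_matrix()/; s/np.array(s\['rotation'\])/RM(s)/" h.py
python3 - <<'E'
from m import *
np.set_printoptions(precision=4,suppress=True)
p=plane(T,228.4,236.6,.108);q=plane(T,262,250,.108)
print('bar',p,q,(p+q)/2,np.degrees(np.arctan2(*(p-q)[1::-1])))
p=tri((T,228.4,236.6),(S,*s3(133,445)));q=tri((T,262,250),(S,*s3(248,437)));print(p,q,(p+q)/2)
print('griptop',plane(T,210+145/5,210+121/5,.196),plane(S,*s3(206,320),.196))
print('lid',plane(T,250,248.4,.042))
C=np.array([plane(T,*c2(*c),.012) for c in[(470,55),(614,66),(603,277),(456,265)]])
print(np.linalg.norm(C-np.roll(C,1,0),axis=1))
ax=(C[0]+C[1]-C[2]-C[3])/2;ay=(C[0]-C[1]+C[3]-C[2])/2
yw=[np.arctan2(ax[1],ax[0]),np.arctan2(-ay[0],ay[1])];print('yaw',np.degrees(yw))
yaw=np.mean(yw)
X=np.array([np.cos(yaw),np.sin(yaw),0]);Y=np.array([-X[1],X[0],0]);o=C.mean(0)-.0325*X;o[2]=0
print('origin',o,C.mean(0))
pickle.dump((o,X,Y),open('stand.pkl','wb'))
def xpl(s,u,v,sx):
    e,d=ray(s,u,v);P=e+d*((o+sx*X-e)@X)/(d@X);return (P-o)@X,(P-o)@Y,P[2]
print('L tip scene',xpl(S,*s4(474,392),-.06),xpl(S,*s4(543,370),-.06))
print('post top',plane(T,*c2(568,36),.173),o+.085*X, plane(S,*s4(620,538),.173))
for t in((522,262),(582,265)):
    P=plane(T,*c2(*t),.165);print('tip top',(P-o)@X,(P-o)@Y)
for t,u in(((522,262),(474,392)),((582,265),(543,370))): print(tri((T,*c2(*t)),(S,*s4(*u))))
a=cv2.imread('pics/top0.png');b=cv2.imread('pics/scene0.png')
cv2.imwrite('pics/c2.png',np.hstack([cv2.resize(a[185:275,350:410],(400,600),interpolation=cv2.INTER_CUBIC),cv2.resize(b[230:305,235:285],(400,600),interpolation=cv2.INTER_CUBIC)]))
E
```

```text
bar [0.5954 0.1538 0.108 ] [0.5701 0.0878 0.108 ] [0.5828 0.1208 0.108 ] 69.03237955600089
[0.5791 0.1248 0.107 ] [0.5905 0.1145 0.1149] [0.5848 0.1197 0.111 ]
griptop [0.5843 0.1202 0.196 ] [0.588  0.1181 0.196 ]
lid [0.5831 0.1194 0.042 ]
[0.1615 0.1102 0.162  0.1095]
yaw [-3.6439 -3.6957]
origin [ 0.5937 -0.1258  0.    ] [ 0.6261 -0.1279  0.012 ]
L tip scene (np.float64(-0.05999999999999993), np.float64(-0.013166153267799189), np.float64(0.14411803023179737)) (np.float64(-0.06), np.float64(0.02530913537142243), np.float64(0.14409683087685632))
post top [ 0.68   -0.1302  0.173 ] [ 0.6785 -0.1313  0.    ] [ 0.6843 -0.1318  0.173 ]
tip top -0.061393982309077194 0.021113494843225257
tip top -0.06029941184443981 -0.01689396548165254
[ 0.5314 -0.1182  0.1362]
[ 0.5421 -0.1215  0.1607]
```

View pics/c2.png

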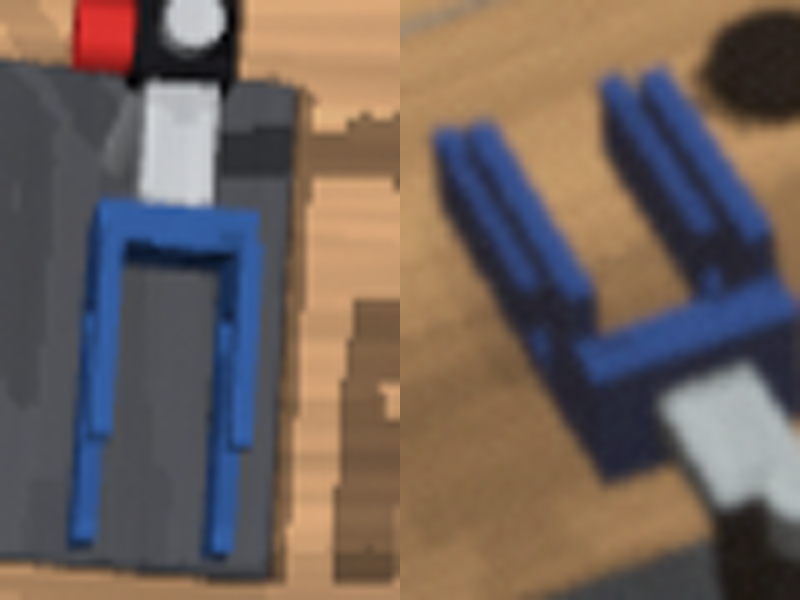

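The crop shows the ledge strip (lower jaw) and the lip strip separately. In the scene view, the ledge tips are at about (241.1,246) and (261.9,239.8), and the lip tips at (245.9,245.3) and (266.9,238.5). In the top view, the ledge tips are at (362.6,266.5) and (382.6,268.3), and the lip tips at (364.9,250.4) and (386.3,252.1).

Run:
```python
from m import *
np.set_printoptions(precision=4,suppress=True)
o,X,Y=pickle.load(open('stand.pkl','rb'))
p=tri((T,228.4,236.6),(S,*s3(248,437)));q=tri((T,262,250),(S,*s3(133,445)));print(p,q,(p+q)/2,np.degrees(np.arctan2(*(p-q)[1::-1])))
def st(P):return np.array([(P-o)@X,(P-o)@Y,P[2]])
def xpl(s,u,v,sx):
    e,d=ray(s,u,v);return st(e+d*((o+sx*X-e)@X)/(d@X))
for n,t,u,sx in(('ledge+',(362.6,266.5),(261.9,239.75),-.06),('ledge-',(382.6,268.3),(241.1,246),-.06),('lip+',(364.9,250.4),(266.9,238.5),-.034),('lip-',(386.3,252.1),(245.9,245.25),-.034)):
    print(n,st(tri((T,*t),(S,*u))),xpl(S,*u,sx))
print('X',X, 'pinch',manip.pinch_z)
st0=sensors.read_state();w,x,y,z=st0['eef_rot'];print(Ro.from_quat([x,y,z,w]).as_matrix())
for y0,n,lo in((0,'top',T),):
  for nm,uv in(('bottle',(316,150)),('glass',(260,155))): print(nm,plane(T,*uv,.1))
```

```text
[0.5965 0.155  0.1044] [0.571  0.0891 0.1078] [0.5838 0.1221 0.1061] 68.8472370218859
ledge+ [-0.0585  0.0213  0.1497] [-0.06    0.0236  0.1476]
ledge- [-0.0591 -0.0161  0.1497] [-0.06   -0.0148  0.1484]
lip+ [-0.0321  0.021   0.1729] [-0.034   0.0232  0.1706]
lip- [-0.032  -0.017   0.1732] [-0.034  -0.0142  0.1705]
X [ 0.9979 -0.064   0.    ] pinch 0.0188
[[ 0.9144  0.4048 -0.0004]
 [ 0.4048 -0.9144  0.0016]
 [ 0.0003 -0.0017 -1.    ]]
bottle [ 0.7778 -0.0139  0.1   ]
glass [0.7652 0.099  0.1   ]
```

Ledge height is about 0.151 m. The tin is near (0.584, 0.1205), with its bar at 69°. I'll set out now, rising first and then moving toward the tin.

Request:
jog_arm([
  [0, 0, -47, 0, 0, 0],
  [0, 0, -94, 0, 0, 0],
  [0, 0, -140, 0, 0, 0],
  [35, -31, -140, 0, 0, 0],
  [70, -62, -140, 0, 0, 0],
], gripper=0)

```text
t: 0.6
tcp_pos: [0.3022, -0.5095, 0.3078]
eef_rot: [0.001, 0.979, 0.206, 0.0]
wrist_force: [1.0, 0.4, 0.0]
finger_gap: 0.0937
gripper_force: 0.0
```

Request:
jog_arm([
  [35, -31, 0, 0, 0, 0],
  [70, -62, 0, 0, 0, 0],
  [105, -93, 0, 0, 0, 0],
  [140, -124, 0, 0, 0, 0],
  [175, -155, 0, 0, 0, 0],
])

```text
t: 1.1
tcp_pos: [0.3996, -0.2948, 0.3059]
eef_rot: [-0.0, 0.978, 0.207, -0.0]
wrist_force: [0.1, -0.1, -0.4]
finger_gap: 0.0941
gripper_force: 0.0
```

Request:
jog_arm([
  [35, -31, 0, 0, 0, 0],
  [70, -62, 0, 0, 0, 0],
  [105, -93, 0, 0, 0, 0],
  [140, -124, 0, 0, 0, 0],
  [175, -155, 0, 0, 0, 0],
])

```text
t: 1.6
tcp_pos: [0.4968, -0.0822, 0.306]
eef_rot: [-0.0, 0.978, 0.207, -0.0]
wrist_force: [0.7, -1.0, -0.9]
finger_gap: 0.0939
gripper_force: 0.0
```

Request:
jog_arm([
  [35, -32, 0, 0, 0, 0],
  [70, -64, 0, 0, 0, 0],
  [105, -97, 0, 0, 0, 0],
  [140, -129, 0, 0, 0, 0],
  [163, -151, 0, 0, 0, 0],
])

```text
t: 2.1
tcp_pos: [0.5847, 0.1227, 0.3055]
eef_rot: [-0.0, 0.978, 0.208, -0.0]
wrist_force: [-0.8, -0.7, 0.2]
finger_gap: 0.0939
gripper_force: 0.0
```

Request:
jog_arm([
  [0, 0, 0, 0, 0, -8],
  [0, 0, 0, 0, 0, -16],
  [0, 0, 0, 0, 0, -24],
  [0, 0, 0, 0, 0, -32],
  [0, 0, 0, 0, 0, -40],
])

```text
t: 2.6
tcp_pos: [0.5842, 0.12, 0.3056]
eef_rot: [-0.0, 0.847, 0.532, -0.001]
wrist_force: [0.1, 0.3, -0.7]
finger_gap: 0.0939
gripper_force: 0.0
```

Request:
jog_arm([
  [0, 0, 20, 0, 0, -5],
  [0, 0, 40, 0, 0, -5],
  [0, 0, 60, 0, 0, -5],
  [0, 0, 70, 0, 0, -5],
  [0, 0, 70, 0, 0, -5],
])

```text
t: 3.1
tcp_pos: [0.5833, 0.1199, 0.2342]
eef_rot: [-0.001, 0.825, 0.566, -0.002]
wrist_force: [-0.1, -0.4, 0.3]
finger_gap: 0.0939
gripper_force: 0.0
```

Run:
```python
from h import *
import pickle
st=sensors.read_state();print(st['tcp_pos'],st['eef_rot'])
w,x,y,z=st['eef_rot'];R=Ro.from_quat([x,y,z,w]).as_matrix();print(R.round(3))
o=[]
for n in('scene','top'):
    s=snapshot(n);pickle.dump(s,open(n+'1.pkl','wb'))
    u,v=proj(s,(.584,.1205,.2));u,v=int(u),int(v);print(n,u-50,v-50)
    o.append(cv2.resize(s['pixels'][v-50:v+50,u-50:u+50,::-1],(400,400),interpolation=cv2.INTER_CUBIC))
cv2.imwrite('pics/d1.png',np.hstack(o))
```

```text
[0.58334594 0.11985951 0.23417542] [-0.00108448  0.8247149   0.56554541 -0.00159391]
[[ 0.36   0.933 -0.004]
 [ 0.933 -0.36  -0.   ]
 [-0.001 -0.004 -1.   ]]
scene 331 142
top 188 183
```

View pics/d1.png

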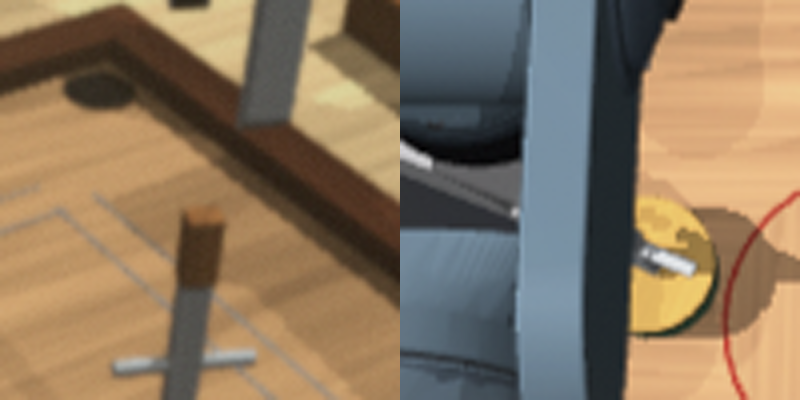

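The scene crop shows the grip at (203,245), centred between the open fingers (right fingertip at (268,120)). The top view is blocked by the arm. I'll descend and grasp.

Request:
jog_arm([
  [0, 0, 20, 0, 0, 0],
  [0, 0, 40, 0, 0, 0],
  [0, 0, 60, 0, 0, 0],
  [0, 0, 74, 0, 0, 0],
  [0, 0, 74, 0, 0, 0],
], gripper=0.65, newtons=8)

```text
t: 3.7
tcp_pos: [0.5836, 0.1198, 0.1609]
eef_rot: [-0.001, 0.825, 0.566, -0.001]
wrist_force: [-0.3, -0.2, -0.8]
finger_gap: 0.0573
gripper_force: 0.0
```

Request:
jog_arm([
  [0, 0, 0, 0, 0, 0],
  [0, 0, 0, 0, 0, 0],
  [0, 0, 0, 0, 0, 0],
  [0, 0, 0, 0, 0, 0],
  [0, 0, 0, 0, 0, 0],
], gripper=1, newtons=8)

```text
t: 4.2
tcp_pos: [0.5847, 0.1199, 0.1627]
eef_rot: [0.0, 0.825, 0.566, 0.0]
wrist_force: [0.2, 0.9, -0.1]
finger_gap: 0.0178
gripper_force: 0.0
```

Request:
jog_arm([
  [0, 0, 0, 0, 0, 0],
  [0, 0, 0, 0, 0, 0],
  [0, 0, 0, 0, 0, 0],
  [0, 0, 0, 0, 0, 0],
  [0, 0, 0, 0, 0, 0],
], newtons=35)

```text
t: 4.7
tcp_pos: [0.5845, 0.1199, 0.1622]
eef_rot: [-0.0, 0.825, 0.566, -0.0]
wrist_force: [0.4, 0.1, 0.8]
finger_gap: 0.0004
gripper_force: 0.0
```

The fingers shut on nothing, so I'll look from here.

Run:
```python
from h import *
import pickle
o=[]
for n in('scene','top'):
    s=snapshot(n);pickle.dump(s,open(n+'2.pkl','wb'))
    u,v=proj(s,(.584,.1205,.15));u,v=int(u),int(v);print(n,u-50,v-50)
    o.append(cv2.resize(s['pixels'][v-50:v+50,u-50:u+50,::-1],(400,400),interpolation=cv2.INTER_CUBIC))
cv2.imwrite('pics/d2.png',np.hstack(o))
```

```text
scene 328 164
top 192 188
```

View pics/d2.png

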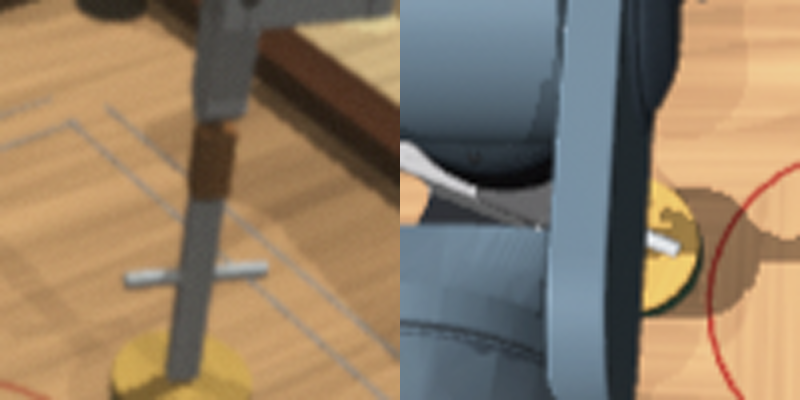

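The fingers are at crop (220,60–115), i.e. a tip pixel of about (383,193), just above or behind the grip top at pixel (382,195). I'll check what the tip and grip should project to.

Run:
```python
from m import *
S2=pickle.load(open('scene2.pkl','rb'))
st=sensors.read_state();p=st['tcp_pos'];print(p)
print('tcp',proj(S2,p),'tcp+35mm',proj(S2,p+[0,0,.035]),'griptop',proj(S2,(.584,.1205,.196)),'gripbot',proj(S2,(.584,.1205,.158)),'barmid',proj(S2,(.584,.1205,.108)),'lid',proj(S2,(.584,.1205,.042)))
print('S eye',S['eye'],S2['eye'],S['rotation'],S2['rotation'])
# obs (crop/4 + offset)
f=lambda x,y:(328+x/4,164+y/4)
for n,uv,z in(('griptop',(212,124),.196),('gripbot',(210,200),.158),('bar',(196,274),.108),('lidc',(182,375),.042)): print(n,f(*uv),plane(S2,*f(*uv),z))
```

```text
[0.58450144 0.11989008 0.16225674]
tcp (np.float64(379.28053748491595), np.float64(209.7195479099389)) tcp+35mm (np.float64(381.45513362477016), np.float64(194.1751729312745)) griptop (np.float64(381.4706809405601), np.float64(194.51152528863025)) gripbot (np.float64(379.1187539149154), np.float64(211.31007104480705)) barmid (np.float64(376.2308748309906), np.float64(231.9366331790284)) lid (np.float64(372.7385824663691), np.float64(256.88019326459676))
S eye [ 1.08457953 -0.33815434  0.66209113] [ 1.08457953 -0.33815434  0.66209113] [-0.36519762  0.79397596  0.44649556 -0.19202758] [-0.36519762  0.79397596  0.44649556 -0.19202758]
griptop (381.0, 195.0) [0.58478332 0.11881564 0.196     ]
gripbot (380.5, 214.0) [0.59182915 0.11765553 0.158     ]
bar (377.0, 232.5) [0.58611365 0.12074697 0.108     ]
lidc (373.5, 257.75) [0.58686108 0.12026514 0.042     ]
```

Run:
```python
from m import *
S1=pickle.load(open('scene1.pkl','rb'));p=np.array([.5833,.1199,.2342]);y=np.array([.933,-.36,0])
for k in(-1,1):
  for dz in(0,.02,.035): print(k,dz,proj(S1,p+k*.0535*y+[0,0,dz]))
S2=pickle.load(open('scene2.pkl','rb'))
im=S2['pixels'][100:270,280:480,::-1];im1=S1['pixels'][60:230,280:480,::-1]
cv2.imwrite('pics/d3.png',np.hstack([cv2.resize(i,(400,340),interpolation=cv2.INTER_CUBIC) for i in(im1,im)]))
print(proj(S2,(.5845,.1199,.2)),plane(S2,383,193,.162))
```

```text
-1 0 (np.float64(374.89015389180656), np.float64(160.67914484378915))
-1 0.02 (np.float64(376.0575054320692), np.float64(151.02797652313922))
-1 0.035 (np.float64(376.9582209913054), np.float64(143.58124160962714))
1 0 (np.float64(392.9496403695026), np.float64(193.88040078951516))
1 0.02 (np.float64(394.5673168712002), np.float64(183.79009389725462))
1 0.035 (np.float64(395.8193003596121), np.float64(175.98080841349912))
(np.float64(381.63469651473144), np.float64(192.91726954895617)) [0.5449394  0.15970676 0.162     ]
```

View pics/d3.png

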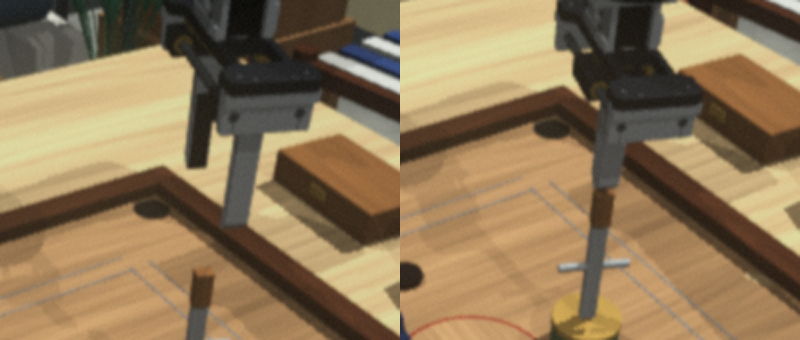

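Both pictures show the rendered tips about 37 mm higher than the stated TCP (or displaced along the view ray). In d3, the left tip is at pixel (378.5,143.5) and the right tip at (397.5,173). To tell which it is, I'll check the base position and the parallax.

Run:
```python
from m import *
print('base origin proj',proj(S,(0,0,0)),'at .04',proj(S,(0,0,.04)), 'seen base px->', plane(S,210,161,0))
S1=pickle.load(open('scene1.pkl','rb'));T2=pickle.load(open('top2.pkl','rb'))
print('proj base in top',proj(T,(0,0,0)))
for n,p in(('vert',np.array([0,0,.037])),('horiz',np.array([-.0396,.0398,0]))):
  a=np.array([.5833,.1199,.2342]);b=np.array([.5845,.1199,.1622]);y=np.array([.933,-.36,0])
  for k in(-1,1): print(n,'open tip',proj(S1,a+p+k*.0535*y))
  print(n,'shut',proj(S2:=S1,b+p), 'body left/right top corner n/a')
# wrist in top image: where tool axis at z=.35 would appear
for z in(.3,.45): print(z,proj(T2,(.5845,.1199,z)))
st=sensors.read_state();print(st['joint_positions'])
```

```text
base origin proj (np.float64(210.87301009205186), np.float64(160.31925194543643)) at .04 (np.float64(208.90064755991816), np.float64(147.60119674349397)) seen base px-> [ 0.00222456 -0.00347     0.        ]
proj base in top (np.float64(302.8468308980737), np.float64(548.8612490601475))
vert open tip (np.float64(377.07999827010013), np.float64(142.57443862462867))
vert open tip (np.float64(395.9888242496687), np.float64(174.92339793962128))
vert shut (np.float64(381.5833755883458), np.float64(193.2841033236674)) body left/right top corner n/a
horiz open tip (np.float64(378.84670725197805), np.float64(146.03627733578446))
horiz open tip (np.float64(396.35588685362626), np.float64(176.03466828744865))
horiz shut (np.float64(382.996782933482), np.float64(192.90611401651324)) body left/right top corner n/a
0.3 (np.float64(229.57757979812766), np.float64(221.82447786998856))
0.45 (np.float64(210.0666048256998), np.float64(196.82031124737583))
[ 1.24714756e-02  1.25687582e-01  1.70190859e+00 -2.80057160e-05
  1.31402003e+00  3.81029250e-01]
```

The single view can't separate a vertical offset from a horizontal one. I'll raise the tool, because the flatter ray there separates the two clearly.

Request:
jog_arm([
  [0, 0, -45, 0, 0, 0],
  [0, 0, -95, 0, 0, 0],
  [0, 0, -145, 0, 0, 0],
  [0, 0, -195, 0, 0, 0],
  [0, 0, -240, 0, 0, 0],
])

```text
t: 5.3
tcp_pos: [0.5844, 0.1199, 0.4052]
eef_rot: [0.001, 0.825, 0.566, 0.001]
wrist_force: [0.2, -0.3, 0.5]
finger_gap: 0.0004
gripper_force: 0.0
```

Run:
```python
from m import *
s=snapshot('scene');p=sensors.read_state()['tcp_pos'];print(p)
for d in((0,0,0),(0,0,.037),(-.0396,.0398,0)): print(d,proj(s,p+np.array(d)))
u,v=map(int,proj(s,p));print(u-50,v-70)
cv2.imwrite('pics/d4.png',cv2.resize(s['pixels'][v-70:v+30,u-50:u+50,::-1],(500,500),interpolation=cv2.INTER_CUBIC))
```

```text
[0.58663319 0.11993526 0.41416501]
(0, 0, 0) (np.float64(399.23947156568465), np.float64(74.28617497128005))
(0, 0, 0.037) (np.float64(402.9046519461375), np.float64(48.362577441067515))
(-0.0396, 0.0398, 0) (np.float64(402.671047667325), np.float64(61.36879887815584))
349 4
```

View pics/d4.png

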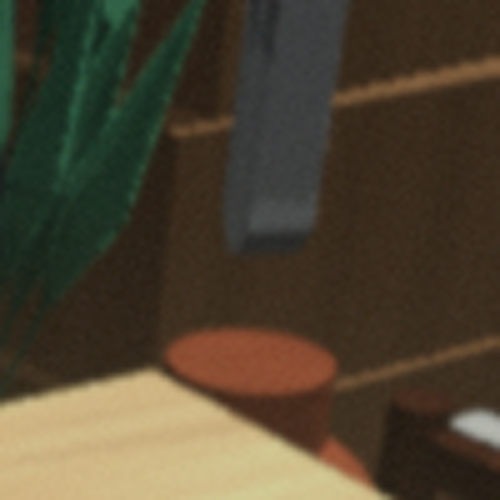

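The tip appears at pixel (402.6,52.6), which matches a vertical offset: the real fingertips are about 37 mm above the stated TCP. I'll open, descend to TCP z≈0.124, and use the finger gap and force readings as the check.

Request:
jog_arm([
  [0, 0, 10, 0, 0, 0],
  [0, 0, 45, 0, 0, 0],
  [0, 0, 90, 0, 0, 0],
  [0, 0, 130, 0, 0, 0],
  [0, 0, 160, 0, 0, 0],
], gripper=0)

```text
t: 5.85
tcp_pos: [0.5821, 0.1198, 0.2369]
eef_rot: [-0.002, 0.825, 0.566, -0.003]
wrist_force: [0.2, -0.1, 0.5]
finger_gap: 0.0367
gripper_force: 0.0
```

Request:
jog_arm([
  [0, 0, 0, 0, 0, 0],
  [0, 0, 0, 0, 0, 0],
  [0, 0, 0, 0, 0, 0],
  [0, 0, 20, 0, 0, 0],
  [0, 0, 35, 0, 0, 0],
])

```text
t: 6.35
tcp_pos: [0.5858, 0.1199, 0.2089]
eef_rot: [0.001, 0.825, 0.566, 0.002]
wrist_force: [-0.3, 0.2, 0.2]
finger_gap: 0.077
gripper_force: 0.0
```

Request:
jog_arm([
  [0, 0, 20, 0, 0, 0],
  [0, 0, 40, 0, 0, 0],
  [0, 0, 60, 0, 0, 0],
  [0, 0, 75, 0, 0, 0],
  [0, 0, 83, 0, 0, 0],
])

```text
t: 6.85
tcp_pos: [0.5841, 0.1199, 0.1231]
eef_rot: [-0.0, 0.825, 0.566, -0.001]
wrist_force: [-0.3, -0.0, 0.2]
finger_gap: 0.0938
gripper_force: 0.0
```

Request:
jog_arm([
  [0, 0, 0, 0, 0, 0],
  [0, 0, 0, 0, 0, 0],
  [0, 0, 0, 0, 0, 0],
  [0, 0, 0, 0, 0, 0],
  [0, 0, 0, 0, 0, 0],
], gripper=0.7, newtons=6)

```text
t: 7.35
tcp_pos: [0.5849, 0.1199, 0.1249]
eef_rot: [0.0, 0.825, 0.566, 0.0]
wrist_force: [0.2, 0.5, -0.0]
finger_gap: 0.0578
gripper_force: 0.0
```

Request:
jog_arm([
  [0, 0, 0, 0, 0, 0],
  [0, 0, 0, 0, 0, 0],
  [0, 0, 0, 0, 0, 0],
  [0, 0, 0, 0, 0, 0],
  [0, 0, 0, 0, 0, 0],
], gripper=1)

```text
t: 7.85
tcp_pos: [0.5845, 0.1199, 0.1242]
eef_rot: [-0.0, 0.825, 0.566, -0.0]
wrist_force: [-0.3, 0.0, 0.4]
finger_gap: 0.0174
gripper_force: 0.0
```

Request:
jog_arm([
  [0, 0, 0, 0, 0, 0],
  [0, 0, 0, 0, 0, 0],
  [0, 0, 0, 0, 0, 0],
  [0, 0, 0, 0, 0, 0],
  [0, 0, 0, 0, 0, 0],
], newtons=30)

```text
t: 8.35
tcp_pos: [0.5843, 0.1199, 0.1241]
eef_rot: [-0.0, 0.825, 0.566, -0.0]
wrist_force: [-0.4, -0.1, -1.1]
finger_gap: 0.0137
gripper_force: 29.9
```

Gripped: the gap is 13.7 mm at 30 N. Now I'll lift 80 mm.

Request:
jog_arm([
  [0, 0, -5, 0, 0, 0],
  [0, 0, -20, 0, 0, 0],
  [0, 0, -40, 0, 0, 0],
  [0, 0, -60, 0, 0, 0],
  [0, 0, -75, 0, 0, 0],
])

```text
t: 8.85
tcp_pos: [0.5853, 0.1199, 0.202]
eef_rot: [0.001, 0.825, 0.566, 0.001]
wrist_force: [0.8, -0.2, -1.9]
finger_gap: 0.0137
gripper_force: 29.9
```

Request:
jog_arm([
  [0, 0, -5, 0, 0, 0],
  [-15, -1, -5, 0, 0, 0],
  [-40, -1, -5, 0, 0, 0],
  [-70, -2, -5, 0, 0, 0],
  [-100, -3, -5, 0, 0, 0],
])

```text
t: 9.35
tcp_pos: [0.5438, 0.0262, 0.2027]
eef_rot: [-0.001, 0.825, 0.566, -0.001]
wrist_force: [1.3, 0.1, -2.9]
finger_gap: 0.0139
gripper_force: 30.0
```

Request:
jog_arm([
  [-35, -1, 0, 0, 0, 0],
  [-70, -1, 0, 0, 0, 0],
  [-105, -2, 0, 0, 0, 0],
  [-135, -3, 0, 0, 0, 0],
  [-157, -3, 0, 0, 0, 0],
])

```text
t: 9.85
tcp_pos: [0.484, -0.1195, 0.2028]
eef_rot: [-0.001, 0.825, 0.565, -0.001]
wrist_force: [-0.3, 0.4, -2.1]
finger_gap: 0.0138
gripper_force: 30.0
```

Request:
jog_arm([
  [0, 0, 0, 0, 0, -3],
  [0, 0, 0, 0, 0, -8],
  [0, 0, 0, 0, 0, -13],
  [0, 0, 0, 0, 0, -17.4],
  [0, 0, 0, 0, 0, -17.4],
])

```text
t: 10.35
tcp_pos: [0.4849, -0.1179, 0.2029]
eef_rot: [-0.001, 0.73, 0.684, -0.001]
wrist_force: [-0.2, 0.5, -2.0]
finger_gap: 0.0142
gripper_force: 30.0
```

Request:
jog_arm([
  [0, 0, 0, 0, 0, 0],
  [0, 0, 0, 0, 0, 0],
  [0, 0, 0, 0, 0, 0],
  [0, 0, 0, 0, 0, 0],
  [0, 0, 0, 0, 0, 0],
])

```text
t: 10.85
tcp_pos: [0.4863, -0.1177, 0.2043]
eef_rot: [-0.0, 0.73, 0.684, -0.0]
wrist_force: [0.1, -0.7, -2.4]
finger_gap: 0.0141
gripper_force: 30.0
```

Run:
```python
from m import *
st=sensors.read_state();print(st['tcp_pos'],st['wrist_force'],st['finger_gap'])
w,x,y,z=st['eef_rot'];print(Ro.from_quat([x,y,z,w]).as_matrix().round(3))
o=[]
for n in('scene','top'):
    s=snapshot(n);pickle.dump(s,open(n+'3.pkl','wb'))
    u,v=proj(s,(.51,-.118,.18));u,v=int(u),int(v);print(n,u-50,v-65)
    o.append(cv2.resize(s['pixels'][v-65:v+65,u-50:u+50,::-1],(400,520),interpolation=cv2.INTER_CUBIC))
cv2.imwrite('pics/e1.png',np.hstack(o))
```

```text
[ 0.48632176 -0.11766691  0.20426317] [ 0.11609263 -0.69513456 -2.36715606] 0.014071485316721637
[[ 0.065  0.998 -0.   ]
 [ 0.998 -0.065 -0.   ]
 [-0.    -0.    -1.   ]]
scene 193 155
top 323 214
```

View pics/e1.png

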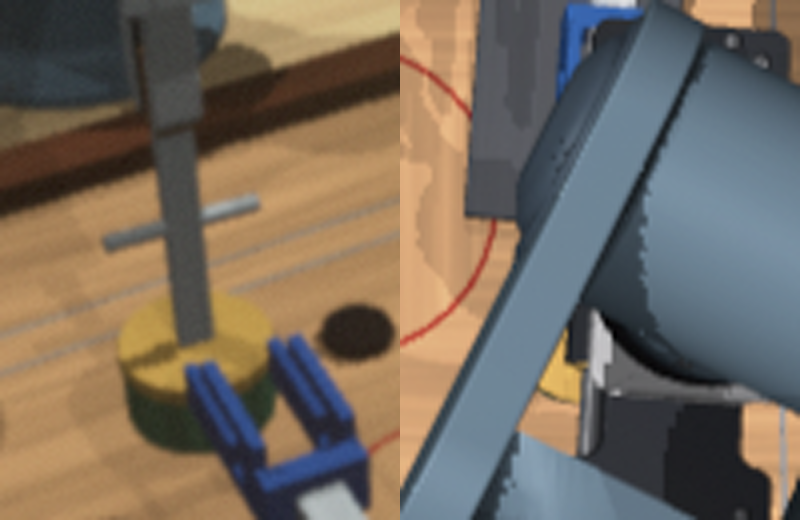

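The bar ends show at scene pixels (219.5,215.8) and (257.3,205.8), and the upright is in line with the gap between the plates. The tin hangs straight at 2.4 N (about 0.24 kg).

Run:
```python
from m import *
np.set_printoptions(precision=4,suppress=True)
o,X,Y=pickle.load(open('stand.pkl','rb'));o=o+.0015*X+.0025*Y
for z in(.186,.188,.190):
    p=plane(S,219.5,215.75,z);q=plane(S,257.25,205.75,z);m=(p+q)/2;print(z,m,(m-o)@X,(m-o)@Y,np.linalg.norm(p-q),np.degrees(np.arctan2(*(q-p)[1::-1])))
print('expected',np.array([.4863,-.1167,.188]),(np.array([.4863,-.1167,0])-o)@X,(np.array([.4863,-.1167,0])-o)@Y)
```

```text
0.186 [ 0.4864 -0.1164  0.186 ] -0.10917908937300932 7.915285504854312e-05 0.06872673647352069 84.5010627422484
0.188 [ 0.4889 -0.1173  0.188 ] -0.1066117915864516 -0.0006897843260287863 0.06843802394417398 84.50106274224832
0.19 [ 0.4914 -0.1182  0.19  ] -0.10404449379989386 -0.0014587215071061295 0.06814931141482726 84.50106274224844
expected [ 0.4863 -0.1167  0.188 ] -0.10927249191967192 -0.00025639912409206674
```

The position agrees with the plan: stand x≈−108 mm, y≈0. I'll move 61 mm in over the open mouth, then lower and feel for the ledge.

Request:
jog_arm([
  [0, 5, 0, 0, 0, 0],
  [0, 20, 0, 0, 0, 0],
  [0, 38, 0, 0, 0, 0],
  [0, 53, 0, 0, 0, 0],
  [0, 61, 0, 0, 0, 0],
])

```text
t: 11.45
tcp_pos: [0.5483, -0.1217, 0.2041]
eef_rot: [0.0, 0.73, 0.684, 0.0]
wrist_force: [0.2, 0.6, -2.6]
finger_gap: 0.0136
gripper_force: 30.0
```

Request:
jog_arm([
  [0, 0, 3, 0, 0, 0],
  [0, 0, 10, 0, 0, 0],
  [0, 0, 17, 0, 0, 0],
  [0, 0, 22, 0, 0, 0],
  [0, 0, 24, 0, 0, 0],
])

```text
t: 11.95
tcp_pos: [0.5463, -0.1214, 0.1791]
eef_rot: [-0.001, 0.73, 0.684, -0.0]
wrist_force: [-0.5, -0.9, -3.3]
finger_gap: 0.0136
gripper_force: 30.0
```

Request:
jog_arm([
  [0, 0, 0, 0, 0, 0],
  [0, 0, 0, 0, 0, 0],
  [0, 0, 1, 0, 0, 0],
  [0, 0, 2, 0, 0, 0],
  [0, 0, 2, 0, 0, 0],
])

```text
t: 12.45
tcp_pos: [0.5471, -0.1216, 0.1782]
eef_rot: [-0.0, 0.73, 0.684, -0.0]
wrist_force: [-0.5, 0.5, -2.5]
finger_gap: 0.014
gripper_force: 30.0
```

Request:
jog_arm([
  [0, 0, 0.5, 0, 0, 0],
  [0, 0, 1, 0, 0, 0],
  [0, 0, 1.5, 0, 0, 0],
  [0, 0, 2, 0, 0, 0],
  [0, 0, 2, 0, 0, 0],
])

```text
t: 12.95
tcp_pos: [0.5471, -0.1216, 0.1761]
eef_rot: [-0.0, 0.73, 0.684, -0.0]
wrist_force: [-0.2, 0.6, -2.7]
finger_gap: 0.0139
gripper_force: 30.0
```

Request:
jog_arm([
  [0, 0, 0.5, 0, 0, 0],
  [0, 0, 1, 0, 0, 0],
  [0, 0, 1.5, 0, 0, 0],
  [0, 0, 1.5, 0, 0, 0],
  [0, 0, 1.5, 0, 0, 0],
])

```text
t: 13.45
tcp_pos: [0.5472, -0.1216, 0.1747]
eef_rot: [-0.0, 0.73, 0.684, 0.0]
wrist_force: [-0.5, -0.4, -2.9]
finger_gap: 0.014
gripper_force: 30.0
```

Request:
jog_arm([
  [0, 0, 0.5, 0, 0, 0],
  [0, 0, 1, 0, 0, 0],
  [0, 0, 1, 0, 0, 0],
  [0, 0, 1, 0, 0, 0],
  [0, 0, 1, 0, 0, 0],
])

```text
t: 13.95
tcp_pos: [0.5472, -0.1217, 0.1738]
eef_rot: [0.0, 0.73, 0.684, 0.0]
wrist_force: [-0.2, 0.2, -1.9]
finger_gap: 0.0135
gripper_force: 30.0
```

Request:
jog_arm([
  [0, 0, 0.5, 0, 0, 0],
  [0, 0, 0.7, 0, 0, 0],
  [0, 0, 0.7, 0, 0, 0],
  [0, 0, 0.7, 0, 0, 0],
  [0, 0, 0.7, 0, 0, 0],
])

```text
t: 14.45
tcp_pos: [0.5473, -0.1217, 0.1733]
eef_rot: [0.0, 0.73, 0.684, 0.0]
wrist_force: [-1.1, -0.3, 0.6]
finger_gap: 0.0139
gripper_force: 30.0
```

Request:
jog_arm([
  [0, 0, 0.5, 0, 0, 0],
  [0, 0, 0.5, 0, 0, 0],
  [0, 0, 0.5, 0, 0, 0],
  [0, 0, 0.5, 0, 0, 0],
  [0, 0, 0.5, 0, 0, 0],
])

```text
t: 14.95
tcp_pos: [0.5473, -0.1217, 0.1728]
eef_rot: [0.0, 0.73, 0.684, 0.0]
wrist_force: [-1.3, 0.2, 3.0]
finger_gap: 0.014
gripper_force: 30.0
```

Contact starts near TCP z 0.1739 with the hook's spring rate, so the ledge is found. I'll raise 3.5 mm and slide in slowly under the lip.

Request:
jog_arm([
  [0, 0, -1.5, 0, 0, 0],
  [0, 0, -3.5, 0, 0, 0],
  [0, 1, -3.5, 0, 0, 0],
  [0, 4, -3.5, 0, 0, 0],
  [0, 8, -3.5, 0, 0, 0],
])

```text
t: 15.45
tcp_pos: [0.5552, -0.1221, 0.1756]
eef_rot: [-0.0, 0.73, 0.684, -0.0]
wrist_force: [-0.0, -0.1, -1.9]
finger_gap: 0.0142
gripper_force: 30.0
```

Request:
jog_arm([
  [0, 4, 0, 0, 0, 0],
  [0, 8, 0, 0, 0, 0],
  [0, 12, 0, 0, 0, 0],
  [0, 16, 0, 0, 0, 0],
  [0, 20, 0, 0, 0, 0],
])

```text
t: 15.95
tcp_pos: [0.5755, -0.1235, 0.176]
eef_rot: [0.0, 0.73, 0.684, -0.0]
wrist_force: [0.3, 0.6, -3.0]
finger_gap: 0.014
gripper_force: 30.0
```

Request:
jog_arm([
  [0, 4, 0, 0, 0, 0],
  [0, 8, 0, 0, 0, 0],
  [0, 12, 0, 0, 0, 0],
  [0, 15, 0, 0, 0, 0],
  [0, 17, 0, 0, 0, 0],
])

```text
t: 16.45
tcp_pos: [0.5924, -0.1246, 0.176]
eef_rot: [-0.0, 0.73, 0.684, -0.0]
wrist_force: [-0.4, 0.3, -2.2]
finger_gap: 0.014
gripper_force: 30.0
```

Request:
jog_arm([
  [0, 0.5, 0, 0, 0, 0],
  [0, 1, 0, 0, 0, 0],
  [0, 1.5, 0, 0, 0, 0],
  [0, 1.5, 0, 0, 0, 0],
  [0, 1.5, 0, 0, 0, 0],
])

```text
t: 16.95
tcp_pos: [0.5935, -0.1247, 0.1761]
eef_rot: [0.0, 0.73, 0.684, 0.0]
wrist_force: [-0.4, -0.6, -3.4]
finger_gap: 0.0138
gripper_force: 30.0
```

Request:
jog_arm([
  [0, 0, 1, 0, 0, 0],
  [0, 0, 2, 0, 0, 0],
  [0, 0, 2.5, 0, 0, 0],
  [0, 0, 3, 0, 0, 0],
  [0, 0, 3, 0, 0, 0],
])

```text
t: 17.45
tcp_pos: [0.5935, -0.1247, 0.173]
eef_rot: [-0.0, 0.73, 0.684, -0.0]
wrist_force: [0.2, -0.4, -2.7]
finger_gap: 0.0139
gripper_force: 30.0
```

There is no contact below ledge level, so the bar is in the throat. I'll continue down.

Request:
jog_arm([
  [0, 0, 1, 0, 0, 0],
  [0, 0, 2, 0, 0, 0],
  [0, 0, 3, 0, 0, 0],
  [0, 0, 4, 0, 0, 0],
  [0, 0, 4, 0, 0, 0],
])

```text
t: 17.95
tcp_pos: [0.5943, -0.1248, 0.1694]
eef_rot: [0.001, 0.73, 0.684, 0.001]
wrist_force: [2.4, -0.3, -1.8]
finger_gap: 0.0136
gripper_force: 30.0
```

Request:
jog_arm([
  [0, 0, 1, 0, 0, 0],
  [0, 0, 2, 0, 0, 0],
  [0, 0, 3, 0, 0, 0],
  [0, 0, 4, 0, 0, 0],
  [0, 0, 5, 0, 0, 0],
])

```text
t: 18.45
tcp_pos: [0.5942, -0.1248, 0.1644]
eef_rot: [0.001, 0.73, 0.684, 0.0]
wrist_force: [4.7, 0.6, 1.1]
finger_gap: 0.0139
gripper_force: 30.0
```

Request:
jog_arm([
  [0, 0, 0.5, 0, 0, 0],
  [0, 0, 1, 0, 0, 0],
  [0, 0, 1.5, 0, 0, 0],
  [0, 0, 1.5, 0, 0, 0],
  [0, 0, 1.5, 0, 0, 0],
])

```text
t: 18.95
tcp_pos: [0.5941, -0.1248, 0.1629]
eef_rot: [0.001, 0.73, 0.684, 0.0]
wrist_force: [4.7, -0.4, 0.8]
finger_gap: 0.014
gripper_force: 30.0
```

Request:
jog_arm([
  [0, 0, 0.5, 0, 0, 0],
  [0, 0, 0.7, 0, 0, 0],
  [0, 0, 0.7, 0, 0, 0],
  [0, 0, 0.7, 0, 0, 0],
  [0, 0, 0.7, 0, 0, 0],
])

```text
t: 19.45
tcp_pos: [0.5941, -0.1248, 0.1622]
eef_rot: [0.001, 0.73, 0.684, 0.0]
wrist_force: [4.7, -0.8, 0.6]
finger_gap: 0.0137
gripper_force: 30.0
```

Fx is +4.7 N, so the bar is rubbing the front wall of the notch. I'll ease 1 mm further in.

Request:
jog_arm([
  [0, 0.5, 0, 0, 0, 0],
  [0, 1, 0, 0, 0, 0],
  [0, 1.5, 0, 0, 0, 0],
  [0, 1.5, 0, 0, 0, 0],
  [0, 1.5, 0, 0, 0, 0],
])

```text
t: 19.95
tcp_pos: [0.5944, -0.1247, 0.1615]
eef_rot: [-0.001, 0.73, 0.684, -0.001]
wrist_force: [1.9, -0.4, -0.0]
finger_gap: 0.0138
gripper_force: 30.0
```

Request:
jog_arm([
  [0, 0, 0.3, 0, 0, 0],
  [0, 0, 0.5, 0, 0, 0],
  [0, 0, 0.5, 0, 0, 0],
  [0, 0, 0.5, 0, 0, 0],
  [0, 0, 0.5, 0, 0, 0],
])

```text
t: 20.45
tcp_pos: [0.5946, -0.1247, 0.1612]
eef_rot: [-0.001, 0.73, 0.684, -0.0]
wrist_force: [-0.8, -0.1, 0.7]
finger_gap: 0.0136
gripper_force: 30.0
```

The bar is on the throat floor: about 12.4 mm below the ledge, bearing 3.3 N. I'll lower the grip force, open partly, and rise straight up.

Request:
jog_arm([
  [0, 0, 0, 0, 0, 0],
  [0, 0, 0, 0, 0, 0],
  [0, 0, 0, 0, 0, 0],
  [0, 0, 0, 0, 0, 0],
  [0, 0, 0, 0, 0, 0],
], newtons=4)

```text
t: 20.95
tcp_pos: [0.5949, -0.1247, 0.1612]
eef_rot: [-0.0, 0.73, 0.684, -0.0]
wrist_force: [-0.7, 0.4, 0.5]
finger_gap: 0.0141
gripper_force: 4.0
```

Request:
jog_arm([
  [0, 0, 0, 0, 0, 0],
  [0, 0, 0, 0, 0, 0],
  [0, 0, 0, 0, 0, 0],
  [0, 0, 0, 0, 0, 0],
  [0, 0, 0, 0, 0, 0],
], gripper=0.55)

```text
t: 21.45
tcp_pos: [0.5951, -0.1247, 0.1613]
eef_rot: [-0.0, 0.73, 0.684, 0.0]
wrist_force: [-0.3, -0.2, -0.1]
finger_gap: 0.0422
gripper_force: 0.0
```

Request:
jog_arm([
  [0, 0, 0, 0, 0, 0],
  [0, 0, -5, 0, 0, 0],
  [0, 0, -15, 0, 0, 0],
  [0, 0, -30, 0, 0, 0],
  [0, 0, -50, 0, 0, 0],
])

```text
t: 21.95
tcp_pos: [0.5949, -0.1247, 0.2125]
eef_rot: [-0.0, 0.73, 0.684, -0.0]
wrist_force: [-0.2, -0.5, 0.5]
finger_gap: 0.0421
gripper_force: 0.0
```

Request:
jog_arm([
  [0, 0, -20, 0, 0, 0],
  [0, 0, -45, 0, 0, 0],
  [0, 0, -70, 0, 0, 0],
  [0, 0, -90, 0, 0, 0],
  [0, 0, -100, 0, 0, 0],
])

```text
t: 22.45
tcp_pos: [0.5961, -0.1251, 0.3155]
eef_rot: [0.002, 0.73, 0.684, 0.001]
wrist_force: [0.7, -0.8, 0.1]
finger_gap: 0.0423
gripper_force: 0.0
```

Run:
```python
from m import *
st=sensors.read_state();print(st['t'],st['tcp_pos'],st['wrist_force'])
s=snapshot('scene')
u,v=map(int,proj(s,(.595,-.124,.14)));print(u-80,v-60)
cv2.imwrite('pics/f1.png',cv2.resize(s['pixels'][v-60:v+60,u-80:u+80,::-1],(800,600),interpolation=cv2.INTER_CUBIC))
print('bar ends expected',proj(s,(.597,-.0885,.144)),proj(s,(.593,-.158,.144)))
```

```text
22.45 [ 0.59606113 -0.12514334  0.31550464] [ 0.71494285 -0.8144103   0.09175036]
184 208
bar ends expected (np.float64(283.9080374491693), np.float64(260.2084292107468)) (np.float64(244.88306736571027), np.float64(273.793917445836))
```

View pics/f1.png

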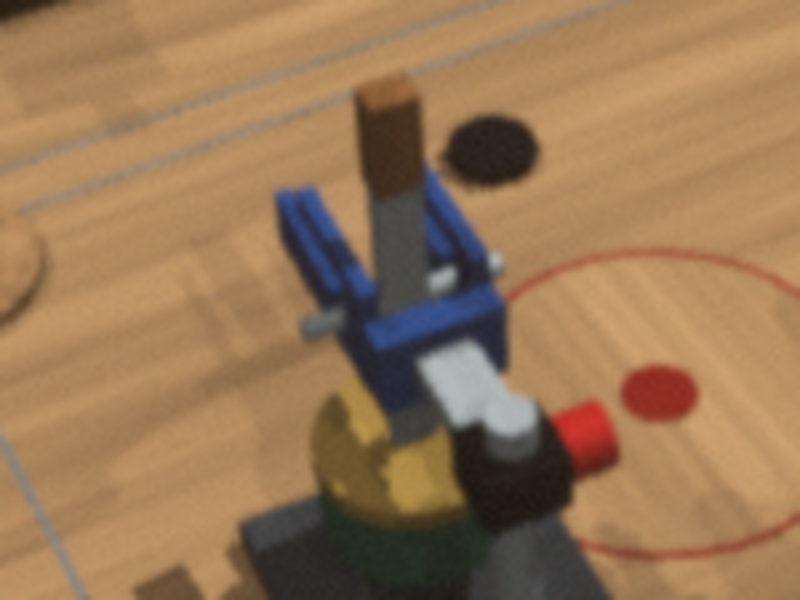

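The tin hangs upright in the throat. Its bar ends are at pixels (248,273) and (283,261), as expected, and the gripper is clear. I'll let it settle, then hand in.

Request:
jog_arm([
  [0, 0, 0, 0, 0, 0],
  [0, 0, 0, 0, 0, 0],
  [0, 0, 0, 0, 0, 0],
  [0, 0, 0, 0, 0, 0],
  [0, 0, 0, 0, 0, 0],
])

```text
t: 23.0
tcp_pos: [0.5949, -0.1247, 0.3107]
eef_rot: [-0.001, 0.73, 0.684, -0.0]
wrist_force: [0.4, -0.2, 0.2]
finger_gap: 0.0423
gripper_force: 0.0
```

```bash
python3 -c "
from rig import close_job; print(close_job())"
```

```text
the job is handed in; nothing more can be done
None
```

The green tin hangs fully home in the blue hook's throat, released and with the gripper clear, handed in at about 23 s; readings on the hook stayed under about 6 N, and a first grasp closed on air above the grip without touching anything.

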